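# Put the blue stapler back on the narrow desk ledge

## Task

Put the blue stapler back on its green pad on the narrow raised ledge: upright, centred on the pad and lengthwise along the ledge, either end forward. Leave the red stapler and the tape dispenser where they are.

Things in the scene. Friction and masses are not known exactly. Their poses are not given: they have to be found in the camera images.
- blue_stapler: Closed stapler with a blue top, on a black base; 0.14-0.28 kg. Origin: centre of the underside; x along its length (nose at +x), z up. Base 110 long, 34 wide, 7 mm thick. The blue top, a straight bar 104 long, 28 mm wide, lies 27 to 47 mm above the underside at the middle (50 at the nose). Grip it across its width at the middle, near the centre of mass; the base juts 3 mm beyond it each side.
- red_stapler: The same stapler with a red top, same origin and axes, standing on the desk: leave it where it is. The two swap places between starts.
- pad: Green pad, 112 x 46 x 2 mm, fixed on a ledge. Origin: centre of its underside; x its long axis, along the ledge; y across; z up. The ledge, fixed, is a brown board 310 long, 56 wide, top 110 mm above the desk (pad top 112), on white end panels. The pad lies on its centre line, 78 mm from its middle, in either half; the tape dispenser stands in the other, 156 mm away.
- tape_dispenser: Grey tape dispenser with an amber roll, 110 long (x, along the ledge), 42 wide, 56 mm high, 0.5 kg, standing loose on the other half of the ledge. Origin: centre of its underside. Leave it where it is.

How it is judged:
At the end, for the whole second after the job is handed in: The blue stapler stands at rest, upright (within 8 degrees) on the green pad, within 20 mm of its centre along the ledge and 14 mm across, long axes within 12 degrees, either way round; the red stapler and the tape dispenser are within 25 mm of where they began (x of blue_stapler in the frame of pad between -0.02 and 0.02 m and y of blue_stapler in the frame of pad between -0.014 and 0.014 m and z of blue_stapler in the frame of pad between -0.003 and 0.008 m and angle between blue_stapler's own z axis and vertical below 0.15 rad and angle between the x axis of blue_stapler and the x axis of pad, either way round below 0.22 rad and linear speed of blue_stapler below 0.03 m/s and distance of each of red_stapler, tape_dispenser from where it was at the start of the episode below 0.025 m); the robot touches nothing.
It fails at once if the red stapler is moved by more than 25 mm (distance of red_stapler from where it was at the start of the episode above 0.025 m).
It fails at once if the tape dispenser is moved by more than 25 mm (distance of tape_dispenser from where it was at the start of the episode above 0.025 m).
It also fails if it takes over 40 s, if anything falls off the work surface, if the arm or the gripper's body presses on something with over 40 N, if the wrist force passes 120 N, or if a joint passes its speed limit or range.

## Robot

A 6-joint arm with a two-finger parallel gripper is mounted at the origin on the work surface. World frame = base frame: x ahead of the robot, y to its left, z up, the work surface at z = 0. Lengths are in m, angles in rad, forces in N, time in s.
With the tool pointing down it reaches from about 0.35 to 0.975 m from the base axis. Payload 4.9 kg.
Tool frame: the origin (TCP) lies on the mounting face of the last link; the fingertips stand 173 mm ahead of it and the grasp point (between the pads) lies ctrl.pinch_z ahead of it (ctrl.pinch_z is the distance from the TCP to the grasp point, in m); z points along the fingers, y is the line along which they close (so a half turn about z gives the same grasp; the last joint's range is limited). The gripper opens to 85 mm and grips with 20 to 120 N. Pads are 22 mm wide; open, the fingers measure 114 mm over their backs; the gripper's body (76 mm by 85 mm) begins 54 mm behind the grasp point. The pads swing forward as they close: fully open they stand 13 mm farther back than shut.
Start: joints at [-1.367, 0.053, 1.613, -0, 1.476, -0.119], TCP at [0.198, -0.593, 0.405] pointing down, gripper open.
Joint ranges: [-3.01, 3.01], [-1.01, 2.22], [0.06, 2.58], [-1.02, 4.17], [0.09, 2.62], [-3.14, 3.14]. Speed limits (rad/s): [2.57, 2.57, 3.14, 3.14, 3.14, 3.14].

## Interface

Orientations are given as a rotation vector (axis times angle).
In Python, from station import telemetry, eyes, ctrl gives the robot as it stands.
- The arm moves only by the tool apply_moves, never from a script. Its argument "plan" is a list of rows, each a list of 5 numbers: the finger opening in m, from 0 to 0.0854, then the shift along the tool's x, y, z in m, then the turn about the tool's z in rad. In form: [[jaw, x, y, z, roll], ...]. A call has 1 to 12 rows; each row is the pose to reach, as a shift and turn from the pose commanded when the call began, along the tool's axes at that moment; what a row does not reach only later rows make up. A row lasts 1/12 s, in which the tool goes at most 41.7 mm and 7.16 degrees, less where a joint would pass 70% of its speed; a pose out of reach is approached as far as the arm can. A call with a gripper value outside its range is refused whole. The fingers move at their own pace and stop on an object; "newtons" is the grip in N (left out, the last holds). Time passes only in rows, so rows that repeat a pose let the fingers close. It gives the time, the measured TCP pose, the force, the opening and the grip force at its end, in the units of the state.
- telemetry.get_obs(): the state, without advancing time (a new reading comes with each control period).
- eyes.get_image(name): name is "scene" or "side" or "wrist"; returns a dict with "img" (420x560x3 uint8, blue, green, red), "range_z" (420x560 float32, m along the optical axis (not along the pixel's ray), 0 where there is no reading), "K" (3x3 intrinsics, pixels), "pose" (4x4, takes a point from camera to world coordinates); the wrist camera has in their place "hand_eye" (4x4, takes a point from camera to tool coordinates, whose origin is the TCP and whose axes are the flange's). Camera axes: x right, y down, z forward; pixel columns grow to the right and rows downward; lengths in m; the calibration is good to about 2 mm. A picture is of the moment at which its call begins: read the wrist's pose just before it.
- ctrl.finish_job(): hands the job in; it is judged then, once.
Trained networks look in a picture, given as the dict that the camera call returned (one of the last four; its "shot" number tells which), for a name from the list of things; names that differ only in an ending like _2 or _b are one class to them, and where a whole thing is asked for, a point or a joint stands for the part that bears it (a point fixed in the world has none). Each returns a list of dicts, best first, with "confidence" (0 to 1); they miss things now and then, are a little off and sometimes report something else, mostly with a low value. They report only what shows in the picture. A call takes as long as a camera call.
- eyes.search_frame(thing, picture): "box" ([left, top, right, bottom] in pixels, round what is visible of it).
- eyes.outline_of(thing, picture): "region" (420x560 bool, what is visible of it) and "box" ([left, top, right, bottom] in pixels, round what is visible of it).
- eyes.tip_of(thing, picture): "point" ([column, row] in pixels: a listed point, or the origin of a listed thing).
The state is a dict: "t": time; "q": joint angles; "dq": joint speeds; "effort": joint torques, N m; "tool_pos": TCP position; "tool_rot": TCP orientation; "contact_force": force on the tool from outside, world axes, zero at the start; "wrist_torque": the same for the moment, N m; "opening": finger opening in m; "grip_force": force on a finger pad.
Only numpy, scipy, OpenCV 4.12 (cv2) and the standard library are available. Lean on these libraries where they do the work, as an engineer would, in place of code of your own. Each camera call takes 0.05 s, during which the arm holds its last target. There are 200 camera calls.

## Working session

There is one attempt and no reset: what is moved stays moved. The work goes in short steps, Python scripts to look and compute and a tool call to move; the robot and the scene stay as the last step left them, time stands still between calls to the robot, and variables do not carry over. Pictures are saved under pics/ and viewed, at most 10 in all, crops included, and the job is handed in when it is done.

Besides the shell and the picture viewer there is one more tool, called after "Emit:" by a JSON object that holds its "name" and its "arguments". apply_moves: Moves the arm, as the interface text tells. Its arguments: {"type":"object","properties":{"plan":{"type":"array","items":{"type":"array","items":{"type":"number"}}},"newtons":{"type":"number"}},"required":["plan"]}

```bash
mkdir -p pics
cat > h.py <<'E'
import numpy as np, cv2
from station import telemetry, eyes, ctrl
from scipy.spatial.transform import Rotation as R
def cloud(p, m, pose):
    v,u=np.where(m&(p["range_z"]>0)); z=p["range_z"][v,u]; K=p["K"]
    c=np.c_[(u-K[0,2])*z/K[0,0],(v-K[1,2])*z/K[1,1],z]
    return c@pose[:3,:3].T+pose[:3,3]
def pose_of(p):
    if "pose" in p: return p["pose"]
    o=telemetry.get_obs(); T=np.eye(4); T[:3,:3]=R.from_rotvec(o["tool_rot"]).as_matrix(); T[:3,3]=o["tool_pos"]
    return T@p["hand_eye"]
def rep(name,P):
    P=P[np.abs(P-np.median(P,0)).max(1)<0.12]
    (c,s,a)=cv2.minAreaRect((P[:,:2]*1000).astype(np.float32))
    print(name,len(P),"rect",np.round(c,1),np.round(s,1),round(a,1),"med",P[:,:].mean(0).round(4),"z",np.percentile(P[:,2],[2,50,98]).round(4))
E
cat > a.py <<'E'
from h import *
o=telemetry.get_obs(); print({k:np.round(v,3).tolist() for k,v in o.items()},ctrl.pinch_z)
ims=[]
for cam in ("scene","side"):
    p=eyes.get_image(cam); ims.append(p["img"].copy())
    print(cam,p["pose"].round(3).tolist())
    for n in ("blue_stapler","red_stapler","pad","tape_dispenser"):
        for d in eyes.outline_of(n,p)[:2]:
            print(n,round(d["confidence"],2),np.round(d["box"]))
            P=cloud(p,d["region"],pose_of(p))
            if len(P)>10: rep(n,P)
for i,m in enumerate(ims): cv2.imwrite(f"pics/a{i}.png",m)
E
python3 a.py
```

```text
{'t': 0.0, 'q': [-1.367, 0.053, 1.614, -0.0, 1.476, -0.119], 'dq': [0.001, 0.001, 0.001, -0.0, -0.0, -0.001], 'effort': [-0.001, -39.368, -37.018, -0.0, 0.007, 0.0], 'tool_pos': [0.198, -0.592, 0.403], 'tool_rot': [-3.099, -0.504, 0.0], 'contact_force': [-0.472, -0.444, 0.609], 'wrist_torque': [0.014, -0.014, -0.014], 'grip_force': 0.0, 'opening': 0.085} 0.1547
scene [[-0.074, 0.815, -0.575, 1.281], [0.997, 0.059, -0.044, 0.068], [-0.003, -0.577, -0.817, 1.125], [0.0, 0.0, 0.0, 1.0]]
red_stapler 0.93 [389. 192. 407. 235.]
red_stapler 605 rect [479.8 308.9] [109.9  34. ] 0.4 med [0.4907 0.306  0.0338] z [0.0028 0.0442 0.0519]
pad 0.56 [175. 214. 195. 254.]
pad 813 rect [ 638.  -205.6] [114.9  46.3] 7.9 med [ 0.6404 -0.2055  0.1127] z [0.1085 0.1127 0.1166]
tape_dispenser 0.81 [174. 159. 196. 198.]
tape_dispenser 751 rect [ 477.6 -226.1] [131.7  42.7] 6.9 med [ 0.4984 -0.2218  0.1402] z [0.1152 0.1397 0.1676]
side [[-0.991, -0.091, 0.095, 0.459], [-0.132, 0.702, -0.7, 0.713], [-0.003, -0.707, -0.707, 0.79], [0.0, 0.0, 0.0, 1.0]]
blue_stapler 0.66 [280. 227. 334. 257.]
blue_stapler 1033 rect [493.3  44.9] [ 32.6 109.3] 86.3 med [0.493  0.0497 0.0303] z [0.0037 0.0366 0.0503]
red_stapler 0.81 [270. 334. 333. 366.]
red_stapler 1495 rect [480.3 313.3] [110.1  33.1] 2.2 med [0.4803 0.3178 0.033 ] z [0.0045 0.0437 0.0509]
pad 0.68 [234. 136. 282. 148.]
pad 499 rect [ 642.  -200.6] [115.3  52.9] 7.7 med [ 0.6417 -0.201   0.1122] z [0.1089 0.1123 0.115 ]
tape_dispenser 0.7 [297. 119. 340. 149.]
tape_dispenser 868 rect [ 486.4 -222.2] [112.9  46.2] 5.1 med [ 0.4845 -0.2137  0.138 ] z [0.1139 0.1371 0.1658]
```

View pics/a0.png

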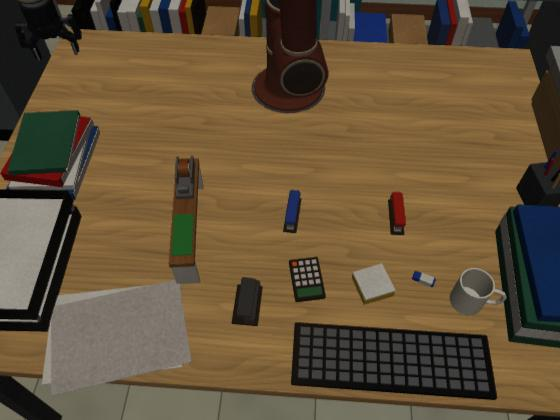

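View pics/a1.png

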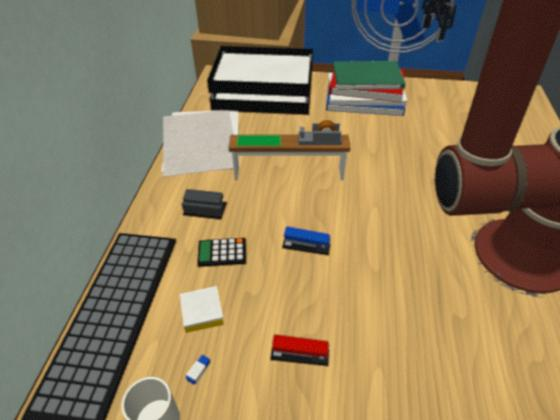

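The scene view shows the blue stapler at (292,211), the red one at (398,212), the pad at (183,235) and the dispenser at (185,178). The side view agrees: blue at (307,240), pad at (258,141). I'll look at the pad with the wrist camera first, on the way to the stapler.

Emit:
{"name": "apply_moves", "arguments": {"plan": [[0.085,0.27,-0.115,0,0.1],[0.085,0.54,-0.23,0,0.187],[0.085,0.54,-0.23,0,0.187],[0.085,0.54,-0.23,0,0.187],[0.085,0.54,-0.23,0,0.187],[0.085,0.54,-0.23,0,0.187],[0.085,0.54,-0.23,0,0.187],[0.085,0.54,-0.23,0,0.187],[0.085,0.54,-0.23,0,0.187],[0.085,0.54,-0.23,0,0.187],[0.085,0.54,-0.23,0,0.187],[0.085,0.54,-0.23,0,0.187]]}}

```text
t: 1.5
tool_pos: [0.5736, -0.2592, 0.405]
tool_rot: [3.134, 0.213, 0.001]
contact_force: [1.3, -2.1, 0.2]
opening: 0.0851
grip_force: 0.0
```

Emit:
{"name": "apply_moves", "arguments": {"plan": [[0.085,0,0,0,0],[0.085,0,0,0,0]]}}

```text
t: 1.67
tool_pos: [0.5737, -0.2592, 0.4046]
tool_rot: [3.134, 0.219, -0.001]
contact_force: [-0.6, -0.1, -0.1]
opening: 0.0847
grip_force: 0.0
```

```bash
cat > w.py <<'E'
from h import *
import sys
o=telemetry.get_obs(); Rm=R.from_rotvec(o["tool_rot"]).as_matrix()
print("tcp",o["tool_pos"],"toolx deg",np.degrees(np.arctan2(Rm[1,0],Rm[0,0])),"z",Rm[:,2].round(3))
p=eyes.get_image("wrist"); print(p["hand_eye"].round(3).tolist())
cv2.imwrite(sys.argv[1],p["img"])
for n in sys.argv[2:]:
    for d in eyes.outline_of(n,p)[:2]:
        print(n,round(d["confidence"],2),np.round(d["box"]))
        P=cloud(p,d["region"],pose_of(p))
        if len(P)>10: rep(n,P)
E
python3 w.py pics/w1.png pad tape_dispenser
```

```text
tcp [ 0.5736694  -0.25918968  0.40455916] toolx deg 7.9976557687233045 z [-0. -0. -1.]
[[0.001, -0.966, -0.258, 0.065], [1.0, 0.001, -0.0, 0.0], [0.0, -0.258, 0.966, 0.031], [0.0, 0.0, 0.0, 1.0]]
pad 0.96 [194.  44. 252. 184.]
pad 7310 rect [ 639.9 -205.6] [112.5  47.1] 7.2 med [ 0.6431 -0.2056  0.1122] z [0.1108 0.1122 0.1137]
tape_dispenser 0.71 [196. 229. 250. 348.]
tape_dispenser 5187 rect [ 475.8 -224.2] [128.8  47.9] 7.1 med [ 0.4982 -0.2255  0.141 ] z [0.118  0.1435 0.1662]
```

View pics/w1.png

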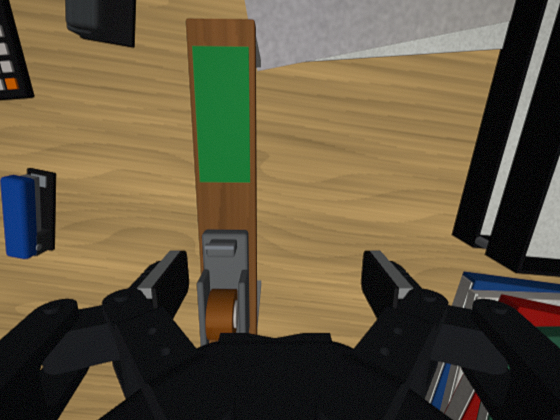

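The pad shows fully at (223,114), clear and with nothing on it: centre (0.640, -0.2055), angle about 7.3°. The blue stapler is at the left edge (28,215). Moving over it.

Emit:
{"name": "apply_moves", "arguments": {"plan": [[0.085,-0.045,-0.16,0,0.1],[0.085,-0.09,-0.322,0,0.204],[0.085,-0.09,-0.322,0,0.204],[0.085,-0.09,-0.322,0,0.204],[0.085,-0.09,-0.322,0,0.204],[0.085,-0.09,-0.322,0.05,0.204],[0.085,-0.09,-0.322,0.05,0.204],[0.085,-0.09,-0.322,0.05,0.204],[0.085,-0.09,-0.322,0.05,0.204],[0.085,-0.09,-0.322,0.05,0.204],[0.085,-0.09,-0.322,0.05,0.204],[0.085,-0.09,-0.322,0.05,0.204]]}}

```text
t: 2.82
tool_pos: [0.4403, 0.0445, 0.3559]
tool_rot: [3.139, -0.11, 0.003]
contact_force: [1.3, -1.1, 0.1]
opening: 0.0849
grip_force: 0.0
```

```bash
python3 w.py pics/w2.png blue_stapler red_stapler
```

```text
tcp [0.44027649 0.04451235 0.35585449] toolx deg -4.026464999711289 z [ 0.002 -0.001 -1.   ]
[[0.001, -0.966, -0.258, 0.065], [1.0, 0.001, -0.0, 0.0], [0.0, -0.258, 0.966, 0.031], [0.0, 0.0, 0.0, 1.0]]
blue_stapler 0.85 [255.  83. 294. 200.]
blue_stapler 3540 rect [491.2  42.2] [ 36.3 120.3] 86.4 med [0.4959 0.042  0.0433] z [0.0011 0.0466 0.0499]
red_stapler 0.59 [  0. 121.  59. 230.]
red_stapler 5149 rect [475.3 330.8] [ 76.2 119.5] 89.5 med [0.476  0.3017 0.026 ] z [0.0016 0.0269 0.0474]
red_stapler 0.3 [259.  85. 290. 200.]
red_stapler 3429 rect [488.3  43.3] [ 35.3 114.3] 85.5 med [0.4947 0.0422 0.0443] z [0.0058 0.0465 0.0497]
```

View pics/w2.png

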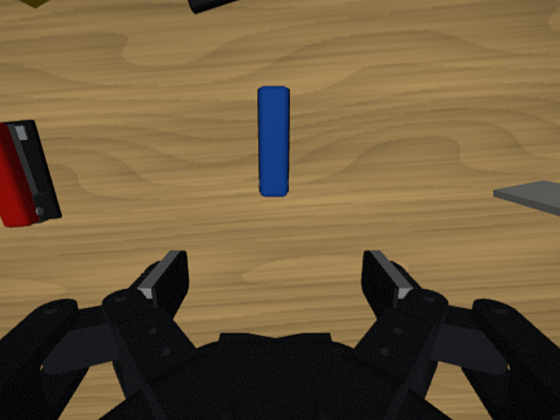

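The blue bar shows at (274,141), squarely aligned; I'll fit just its top for the grasp.

```bash
cat > f.py <<'E'
from h import *
p=eyes.get_image("wrist"); T=pose_of(p)
P=cloud(p,np.ones((420,560),bool),T); B=p["img"].astype(int)
m=(B[...,0]>B[...,2]+50)&(B[...,0]>B[...,1]+40); P=cloud(p,m,T)
P=P[(abs(P[:,0]-.49)<.1)&(abs(P[:,1]-.043)<.05)]
for lo,hi in ((.042,.06),(.02,.042)): 
    Q=P[(P[:,2]>lo)&(P[:,2]<hi)]; rep(lo,Q) if len(Q)>10 else 0
Q=P[P[:,2]>.04]
for a in np.arange(.43,.56,.02):
    S=Q[abs(Q[:,0]-a)<.01]; print(round(a,2),len(S),S.mean(0).round(4) if len(S) else '')
q=eyes.get_image("side"); 
for d in eyes.outline_of("blue_stapler",q)[:1]:
    P=cloud(q,d["region"],q["pose"]); rep("low",P[P[:,2]<.02]); rep("top",P[P[:,2]>.04])
E
python3 f.py
```

```text
0.042 3096 rect [493.2  42.3] [ 27.3 100.9] 85.8 med [0.4961 0.0421 0.0468] z [0.0433 0.0468 0.0497]
0.02 25 rect [484.5  43. ] [27.3 74. ] 86.0 med [0.4606 0.0408 0.0413] z [0.0403 0.0415 0.0419]
0.43 0 
0.45 458 [0.4516 0.0448 0.0445]
0.47 576 [0.4701 0.0439 0.0455]
0.49 615 [0.4902 0.0426 0.0465]
0.51 661 [0.5102 0.0413 0.0475]
0.53 707 [0.5301 0.0396 0.0484]
0.55 104 [0.5418 0.0405 0.0476]
low 371 rect [492.2  46.9] [114.   39.6] 4.2 med [0.495  0.052  0.0086] z [0.0016 0.0075 0.0195]
top 445 rect [492.8  43.4] [ 31.2 102.1] 85.7 med [0.4948 0.0462 0.0467] z [0.0408 0.047  0.0517]
```

Emit:
{"name": "apply_moves", "arguments": {"plan": [[0.085,0.03,-0.001,0.02,0],[0.085,0.052,-0.0015,0.05,0],[0.085,0.052,-0.0015,0.085,0],[0.085,0.052,-0.0015,0.115,0],[0.085,0.052,-0.0015,0.14,0],[0.085,0.052,-0.0015,0.157,0],[0.085,0.052,-0.0015,0.166,0],[0.085,0.052,-0.0015,0.166,0],[0.085,0.052,-0.0015,0.166,0]], "newtons": 40}}

```text
t: 3.87
tool_pos: [0.4919, 0.0437, 0.1891]
tool_rot: [3.14, -0.107, 0.0]
contact_force: [-0.1, -0.1, 1.1]
opening: 0.0849
grip_force: 0.0
```

Emit:
{"name": "apply_moves", "arguments": {"plan": [[0.02,0,0,0,0],[0.02,0,0,0,0],[0.02,0,0,0,0],[0.02,0,0,0,0],[0.02,0,0,0,0],[0.02,0,0,0,0],[0.02,0,0,0,0],[0.02,0,0,0,0]], "newtons": 40}}

```text
t: 4.53
tool_pos: [0.4921, 0.0437, 0.1896]
tool_rot: [3.14, -0.107, 0.002]
contact_force: [-2.3, -0.3, 5.2]
opening: 0.0273
grip_force: 40.5
```

Emit:
{"name": "apply_moves", "arguments": {"plan": [[0.02,0,0,-0.015,0],[0.02,0,0,-0.04,0],[0.02,0,0,-0.07,0],[0.02,0,0,-0.1,0],[0.02,0,0,-0.13,0],[0.02,0,0,-0.16,0],[0.02,0,0,-0.185,0],[0.02,0,0,-0.2,0],[0.02,0,0,-0.2,0]]}}

```text
t: 5.28
tool_pos: [0.4922, 0.0439, 0.3924]
tool_rot: [-3.14, 0.107, -0.01]
contact_force: [0.0, -0.4, -2.5]
opening: 0.0273
grip_force: 40.2
```

Emit:
{"name": "apply_moves", "arguments": {"plan": [[0.02,0.01,0.01,0,0],[0.02,0.03,0.03,0,-0.02],[0.02,0.055,0.055,0,-0.05],[0.02,0.08,0.083,0,-0.08],[0.02,0.1,0.112,0,-0.11],[0.02,0.118,0.142,0,-0.14],[0.02,0.135,0.172,0,-0.165],[0.02,0.15,0.202,0,-0.185],[0.02,0.16,0.226,0,-0.199],[0.02,0.1645,0.238,0,-0.199],[0.02,0.1645,0.238,0,-0.199],[0.02,0.1645,0.238,0,-0.199]]}}

```text
t: 6.28
tool_pos: [0.6392, -0.2053, 0.3859]
tool_rot: [-3.132, -0.203, 0.006]
contact_force: [-0.3, 0.8, -2.5]
opening: 0.0276
grip_force: 40.1
```

```bash
python3 w.py pics/w3.png blue_stapler pad
python3 - <<'E'
from h import *
p=eyes.get_image("side"); cv2.imwrite("pics/s3.png",cv2.resize(p["img"][60:260,150:420],None,fx=2.5,fy=2.5))
for d in eyes.outline_of("blue_stapler",p)[:1]:
    P=cloud(p,d["region"],p["pose"]); rep("b",P); zl=np.percentile(P[:,2],3)
    for a in np.arange(.59,.7,.02):
        S=P[abs(P[:,0]-a)<.01]; print(round(a,2),len(S),np.percentile(S[:,2],[2,98]).round(4) if len(S) else '')
print({k:np.round(v,3).tolist() for k,v in telemetry.get_obs().items()})
E
```

```text
tcp [ 0.63917701 -0.20527377  0.38589358] toolx deg 7.42003023651274 z [-0.004  0.002 -1.   ]
[[0.001, -0.966, -0.258, 0.065], [1.0, 0.001, -0.0, 0.0], [0.0, -0.258, 0.966, 0.031], [0.0, 0.0, 0.0, 1.0]]
blue_stapler 0.74 [241. 145. 310. 342.]
blue_stapler 11966 rect [ 652.6 -201.9] [83.1 33.6] 7.5 med [ 0.6587 -0.2011  0.2422] z [0.2039 0.2449 0.2474]
pad 0.96 [248. 136. 304. 150.]
pad 578 rect [ 692.9 -196.4] [ 8.1 44.3] 7.6 med [ 0.6931 -0.1967  0.1142] z [0.1128 0.1142 0.1156]
b 843 rect [ 638.2 -186.1] [107.9  62.1] 8.2 med [ 0.6391 -0.1942  0.2238] z [0.2001 0.2231 0.2478]
0.59 132 [0.2    0.2443]
0.61 186 [0.1996 0.2454]
0.63 105 [0.1997 0.2453]
0.65 114 [0.2007 0.2482]
0.67 201 [0.201  0.2481]
0.69 107 [0.1983 0.2483]
{'t': 6.533, 'q': [-0.419, 0.169, 1.515, 0.0, 1.458, 1.019], 'dq': [-0.004, -0.002, -0.006, -0.003, 0.002, 0.001], 'effort': [-0.223, -45.423, -38.076, -0.012, 0.006, 0.001], 'tool_pos': [0.639, -0.204, 0.389], 'tool_rot': [-3.134, -0.208, 0.0], 'contact_force': [0.26, -1.162, -1.929], 'wrist_torque': [0.007, -0.043, 0.018], 'grip_force': 40.104, 'opening': 0.028}
```

View pics/w3.png

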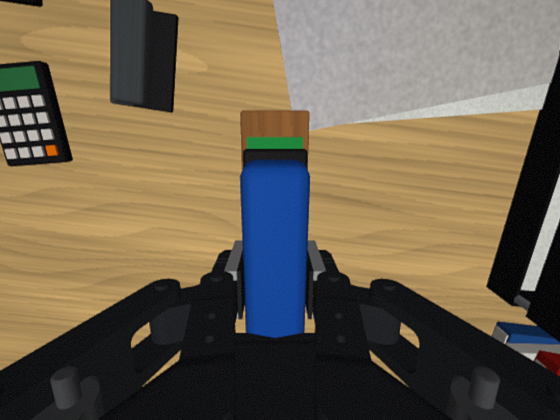

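View pics/s3.png

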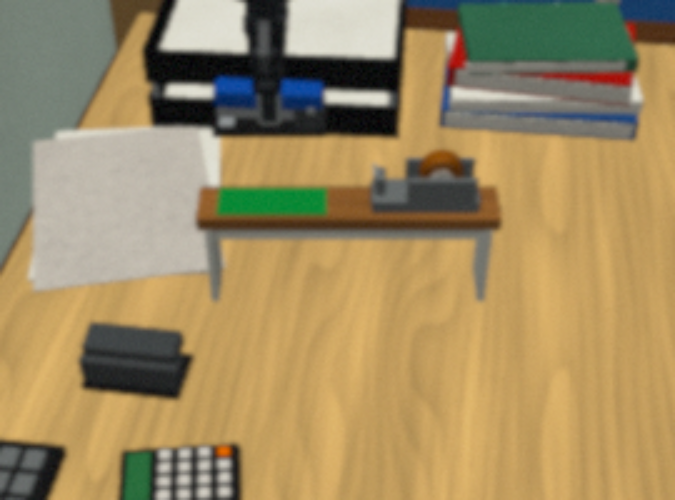

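Held level and aligned over the pad, whose far edge shows at (275,143). Lowering gently.

Emit:
{"name": "apply_moves", "arguments": {"plan": [[0.02,0.001,0.0005,0.015,0],[0.02,0.001,0.0005,0.035,0],[0.02,0.001,0.0005,0.055,0],[0.02,0.001,0.0005,0.07,0],[0.02,0.001,0.0005,0.078,0],[0.02,0.001,0.0005,0.082,0],[0.02,0.001,0.0005,0.084,0],[0.02,0.001,0.0005,0.084,0],[0.02,0.001,0.0005,0.084,0]]}}

```text
t: 7.28
tool_pos: [0.6409, -0.2054, 0.306]
tool_rot: [3.134, 0.205, 0.003]
contact_force: [-0.2, 0.2, -2.4]
opening: 0.0274
grip_force: 40.2
```

Emit:
{"name": "apply_moves", "arguments": {"plan": [[0.02,0,0,0.001,0],[0.02,0,0,0.002,0],[0.02,0,0,0.002,0],[0.02,0,0,0.002,0]]}}

```text
t: 7.62
tool_pos: [0.6406, -0.2052, 0.303]
tool_rot: [3.135, 0.205, 0.001]
contact_force: [-0.2, 0.9, -2.5]
opening: 0.0273
grip_force: 40.2
```

Emit:
{"name": "apply_moves", "arguments": {"plan": [[0.02,0,0,0.0005,0],[0.02,0,0,0.001,0],[0.02,0,0,0.0015,0],[0.02,0,0,0.0015,0],[0.02,0,0,0.0015,0]]}}

```text
t: 8.03
tool_pos: [0.6406, -0.2053, 0.3017]
tool_rot: [3.135, 0.205, 0.0]
contact_force: [-1.4, 0.3, 0.8]
opening: 0.0274
grip_force: 40.4
```

Contact is made (force went from -2.5 to +0.8 N). Releasing.

Emit:
{"name": "apply_moves", "arguments": {"plan": [[0.04,0,0,0,0],[0.04,0,0,0,0],[0.055,0,0,0,0],[0.085,0,0,0,0],[0.085,0,0,0,0],[0.085,0,0,0,0],[0.085,0,0,0,0],[0.085,0,0,0,0]]}}

```text
t: 8.7
tool_pos: [0.6405, -0.2052, 0.3012]
tool_rot: [3.135, 0.205, 0.0]
contact_force: [0.2, 0.8, 0.3]
opening: 0.085
grip_force: 0.0
```

Emit:
{"name": "apply_moves", "arguments": {"plan": [[0.085,0,0,-0.01,0],[0.085,0,0,-0.03,0],[0.085,0,0,-0.06,0],[0.085,0,0,-0.09,0],[0.085,-0.02,0,-0.12,0],[0.085,-0.05,0,-0.14,0],[0.085,-0.08,0,-0.15,0],[0.085,-0.08,0,-0.15,0],[0.085,-0.08,0,-0.15,0],[0.085,-0.08,0,-0.15,0]]}}

```text
t: 9.53
tool_pos: [0.5613, -0.2156, 0.4514]
tool_rot: [3.135, 0.205, 0.001]
contact_force: [-0.5, -0.1, -1.3]
opening: 0.0852
grip_force: 0.0
```

```bash
python3 w.py pics/w4.png blue_stapler pad tape_dispenser; python3 a.py | grep rect
```

```text
tcp [ 0.56125122 -0.21557323  0.45144413] toolx deg 7.483250334890049 z [ 0.001 -0.    -1.   ]
[[0.001, -0.966, -0.258, 0.065], [1.0, 0.001, -0.0, 0.0], [0.0, -0.258, 0.966, 0.031], [0.0, 0.0, 0.0, 1.0]]
blue_stapler 0.98 [256.  45. 295. 171.]
blue_stapler 4222 rect [ 642.4 -204.4] [113.2  34.2] 7.8 med [ 0.6434 -0.2043  0.155 ] z [0.1165 0.1573 0.1606]
pad 0.96 [250.  50. 298. 171.]
pad 998 rect [ 641.4 -203. ] [111.1  45.8] 7.3 med [ 0.6476 -0.1945  0.1107] z [0.109  0.1106 0.1125]
tape_dispenser 0.77 [252. 212. 296. 312.]
tape_dispenser 3808 rect [ 481.8 -225.6] [121.7  48.5] 5.2 med [ 0.4963 -0.2224  0.1399] z [0.1161 0.1439 0.165 ]
blue_stapler 765 rect [ 631.4 -207.4] [128.3  33.4] 7.3 med [ 0.6502 -0.202   0.1468] z [0.1157 0.1569 0.1636]
pad 127 rect [ 645.6 -188.7] [ 39.5 114.5] 78.0 med [ 0.6408 -0.188   0.1134] z [0.1094 0.1132 0.1185]
tape_dispenser 770 rect [ 478.8 -229.2] [130.8  49.1] 7.7 med [ 0.4989 -0.2219  0.1394] z [0.1112 0.1376 0.168 ]
blue_stapler 887 rect [ 641.4 -202.3] [109.   37.9] 6.1 med [ 0.641  -0.1964  0.139 ] z [0.1131 0.1396 0.1618]
red_stapler 1487 rect [481.2 301. ] [111.2  56.3] 2.2 med [0.4806 0.3175 0.0332] z [0.0046 0.0439 0.0506]
pad 37 rect [ 630.4 -185.9] [85.9  8.9] 9.0 med [ 0.6433 -0.1835  0.1127] z [0.1109 0.1127 0.1143]
tape_dispenser 797 rect [ 486.8 -221.4] [103.3  48.4] 7.5 med [ 0.4833 -0.2138  0.1393] z [0.1167 0.1391 0.1658]
```

View pics/w4.png

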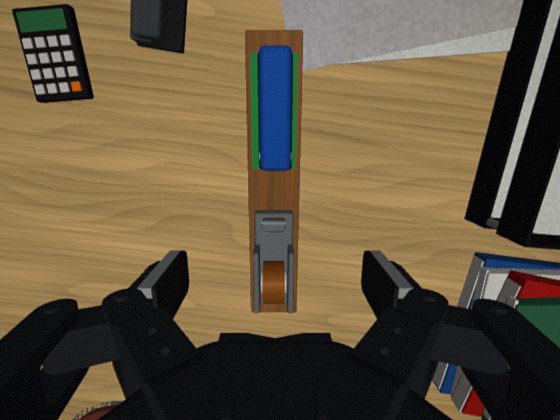

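The blue stapler stands centred on the pad at (275,108), within about 2 mm and 1° by the measurements. The dispenser has not moved and the gripper is clear.

```bash
python3 -c "
from station import ctrl
print(ctrl.finish_job())"
```

```text
the job is handed in; nothing more can be done
None
```

I put the blue stapler upright on its green pad, within about 2 mm of centre and 1° of the ledge direction by the cameras; the red stapler and tape dispenser stayed where they were. I handed the job in at about 10 s, but no verdict came back.

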